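Contact retention test on a power receptacle

TASK

Check that the contact beside the key lug of the round receptacle is locked in. Slide the clear window of the test station fully aside, then take the retention tester out of its stand and, keeping it square to the sloping panel, press its tip on that contact gently, until the plunger is about halfway in and never bottomed. Finish while still holding it pressed there, with the window left open and the things lying round the work left where they are.

Things in the scene. Friction and masses are not known exactly. Their poses are not given: they have to be found in the camera images.
- station: Grey sloping-top console fixed to the bench, 150 mm deep (x), 270 wide (y), 35 high in front, 90 at the rear. Origin: centre of its underside; x to its rear, y to its left, z up. Panel tilted 20 degrees to the front: outward normal (-sin 20, 0, cos 20), panel centre 62 mm above the origin. Two rails along y at the panel's front and rear edge, 34 mm high, carry the window.
- window (a joint): Clear plastic window, 110 mm wide along y, sliding in the rails parallel to the panel, 25 to 29 mm above it. Value in m: 0 shut (over the receptacle, in the right half), grows as it slides to the station's left (+y), end stop at 0.124. Friction about 1.2 N. It starts at 0 to 0.02.
- window_grip (a point): Point on the window's black upright grip bar, 7 mm below its top edge: the bar is 10 mm thick along y, 50 mm long up the slope, and stands 29 mm above the window, near the window's left edge. Axes: x up the slope, y the sliding direction, z the panel's outward normal. The window's upper face is 22 mm below this point.
- contact_face (a point): Centre of the outer face of the contact to test, in the right half of the panel: a brass disc of 10 mm diameter, one of three alike at 14.5 mm radius in the receptacle, the one beside the key lug. It lies 3 mm deep in a white sleeve, 15 mm inside, 19 mm outside diameter. z: the panel's outward normal; x: from the receptacle's centre through the contact to the lug.
- key_lug (a point): Top of the key lug, a dark steel block 12 mm wide that sticks out 17 mm from the outside of the dark round shell; this point is 40 mm from the receptacle's centre. Shell 60 mm outside diameter, shell and lug 22 mm high above the panel. The receptacle is clamped in the panel at any clocking angle and does not turn. x points outward from its centre, z is the panel's outward normal.
- tester: Contact retention tester, 110 mm long, about 0.12 kg, upright in its stand, tip down. Origin: the tip with the plunger out; z along its axis from tip to handle. From the tip: rod 6 mm diameter to z = 18 mm, steel barrel 16 mm diameter to 48, collar 26 mm diameter to 53, black square handle 18 x 18 mm (flats across x and y) to 106, end cap to 109.5 mm.
- tester_grip (a point): Middle of the tester's square handle, on its axis 82 mm above the tip; axes as the tester's.
- plunger (a joint): Travel of the tester's spring plunger in m: 0 out, 0.010 bottomed; a dark ring on the rod disappears into the barrel at about halfway. Pressing it takes 2 N at first and 0.8 N more for each mm: 6 N at halfway (0.005).
- tester_tip (a point): Flat end of the plunger rod, moves with the plunger; z along the tester's axis toward the handle.
- stand: Stand fixed to the bench, 80 x 76 mm, top 56 mm above the bench, with a 19.5 mm hole in which the tester hangs by its collar, which rests on the top; lift it 60 mm to clear the hole. Origin: centre of its underside. Stands to the left or right of the station.
- elec_tape: Bystander: black roll of tape, 59 mm diameter, 19 mm high, lying flat; origin at the centre of its underside.
- multimeter: Bystander: hand multimeter, 138 x 68 x 44 mm, lying in front of the station's left side; origin at the centre of its underside.
- crimp_tool: Bystander: blue crimp tool, 64 x 177 x 38 mm, lying in front of the station's right side; origin at the centre of its underside.
- loose_connector: Bystander: white circular connector shell, 26 x 35 x 26 mm, lying in front of the station; origin at the centre of its underside.

How it is judged:
By the outcome, as a careful person would: the job done as asked, in the order asked, and still so for the second after the job is handed in, while the arm keeps its last pose, push and grip.
It also fails if it takes over 54 s, if anything falls off the work surface, if the arm or the gripper's body presses on something with over 40 N, if the wrist force passes 120 N, or if a joint passes its speed limit or range.

ROBOT

A 6-joint arm with a two-finger parallel gripper is mounted at the origin on a cart in front of the work surface, level with it; the furniture and walls round the work are solid. World frame = base frame: x ahead of the robot, y to its left, z up, the work surface at z = 0. Lengths are in m, angles in rad, forces in N, time in s.
With the tool pointing down it reaches from about 0.3 to 0.85 m from the base axis. Payload 5.4 kg.
Tool frame: the origin (TCP) lies at the very end of the fingers, on their centre line; the grasp point (between the pads) lies 19 mm behind it; z points along the fingers, y is the line along which they close (so a half turn about z gives the same grasp; the last joint's range is limited). The gripper opens to 85 mm and grips with 20 to 120 N. Pads are 22 mm wide; open, the fingers measure 114 mm over their backs; the gripper's body (76 mm by 85 mm) begins 54 mm behind the grasp point. The pads swing forward as they close: fully open they stand 13 mm farther back than shut.
Start: joints at [-1.559, 0.158, 1.597, -0, 1.386, -0.21], TCP at [0.126, -0.561, 0.231] pointing down, gripper open.
Joint ranges: [-2.91, 2.91], [-0.94, 2.29], [0.18, 2.7], [-1.29, 4.43], [0.17, 2.64], [-3, 3]. Speed limits (rad/s): [2.57, 2.57, 3.14, 3.14, 3.14, 3.14].

INTERFACE

Orientations are given as a rotation vector (axis times angle).
In Python, from plant import readout, get_image, job_done gives the robot as it stands.
- The arm moves only by the tool drive_tool, never from a script. Its argument "series" is one flat list of numbers, 5 for each row, row after row: the closure, from 0 (fully open) to 1 (shut), then the shift along the world's x, y, z in cm, then the turn about the world's z in rad. A call has 1 to 12 rows; each row shifts and turns the commanded pose from where the row before left it; what a row does not reach is not made up. A row lasts 1/12 s, in which the tool goes at most 41.7 mm and 7.16 degrees, less where a joint would pass 70% of its speed; a pose out of reach is approached as far as the arm can. A call is refused whole if a number of a shift passes 4.17 or a number of a turn 0.125, either way. A call with a gripper value outside its range is refused whole. The fingers move at their own pace and stop on an object; "grip_force" is the grip in N (left out, the last holds). Time passes only in rows, so rows that do not move let the fingers close. It gives the time, the measured TCP pose, the force, the opening and the grip force at its end, in the units of the state.
- readout.sense(): the state, without advancing time (a new reading comes with each control period).
- get_image(name): name is "side" or "top" or "wrist"; returns a dict with "frame" (400x640x3 uint8, blue, green, red), "depth" (400x640 float32, m along the optical axis (not along the pixel's ray), 0 where there is no reading), "intrinsics" (3x3 intrinsics, pixels), "world_to_cam" (4x4, takes a point from world to camera coordinates). Camera axes: x right, y up, looking along -z (the intrinsics and any distortion apply to the point x, -y, -z); pixel columns grow to the right and rows downward; lengths in m; the calibration is good to about 2 mm. A picture is of the moment at which its call begins.
- job_done(): hands the job in; it is judged then, once.
The state is a dict: "time": time; "qpos": joint angles; "joint_velocities": joint speeds; "effort": joint torques, N m; "eef_pos": TCP position; "tool_rot": TCP orientation; "force": force on the tool from outside, world axes, zero at the start; "ft_torque": the same for the moment, N m; "grip_width": finger opening in m; "finger_force": force on a finger pad.
Only numpy, scipy, OpenCV 4.12 (cv2) and the standard library are available. Lean on these libraries where they do the work, as an engineer would, in place of code of your own. Each camera call takes 0.05 s, during which the arm holds its last target. There are 200 camera calls.

## Working session

There is one attempt and no reset: what is moved stays moved. The work goes in short steps, Python scripts to look and compute and a tool call to move; the robot and the scene stay as the last step left them, time stands still between calls to the robot, and variables do not carry over. Pictures are saved under pics/ and viewed, at most 10 in all, crops included, and the job is handed in when it is done.

Besides the shell and the picture viewer there is one more tool, called after "Call:" as name(argument=value, ...), one argument or row to a line, values as JSON. drive_tool: Moves the arm, as the interface text tells. Its arguments: {"type":"object","properties":{"series":{"type":"array","items":{"type":"number"}},"grip_force":{"type":"number"}},"required":["series"]}

```bash
mkdir -p pics; ls; cat > h.py <<'E'
import numpy as np,cv2,pickle
from plant import readout,get_image,job_done
def grab(n,tag):
    d=get_image(n); pickle.dump(d,open(f'pics/{tag}.pkl','wb')); cv2.imwrite(f'pics/{tag}.png',d['frame']); return d
def load(tag): return pickle.load(open(f'pics/{tag}.pkl','rb'))
def cloud(d):
    z=d['depth'];K=d['intrinsics'];v,u=np.mgrid[:z.shape[0],:z.shape[1]]
    P=np.stack([(u-K[0,2])/K[0,0]*z,-(v-K[1,2])/K[1,1]*z,-z],-1)
    T=np.linalg.inv(d['world_to_cam']); W=P@T[:3,:3].T+T[:3,3]; W[z==0]=np.nan; return W
def proj(d,p):
    T=d['world_to_cam'];c=np.atleast_2d(p)@T[:3,:3].T+T[:3,3];K=d['intrinsics']
    return np.stack([K[0,0]*c[:,0]/-c[:,2]+K[0,2],K[1,1]*-c[:,1]/-c[:,2]+K[1,2]],1)
E
python3 - <<'E'
from h import *
print(readout.sense())
a=grab('top','top0');b=grab('side','side0');w=grab('wrist','wrist0')
for d in(a,b):print({k:v for k,v in d.items() if k not in('frame','depth')})
E
```

```text
pics
{'time': 0.0, 'qpos': array([-1.55911408e+00,  1.59060291e-01,  1.59824682e+00,  3.42626906e-05,
        1.38624720e+00, -2.10069206e-01]), 'joint_velocities': array([-8.06507639e-05,  6.53578388e-04, -5.41750292e-04, -1.19923794e-04,
       -1.86355628e-04,  3.84946857e-04]), 'effort': array([-3.11055264e-04, -3.96008778e+01, -3.31425834e+01, -2.03624245e-04,
        8.62413930e-03,  1.73048317e-06]), 'eef_pos': array([ 0.12646417, -0.56028673,  0.23030331]), 'tool_rot': array([-3.12036632e+00, -3.47387632e-01, -3.57564371e-04]), 'force': array([-0.00154706,  0.08806079, -0.79104382]), 'ft_torque': array([-0.01254876,  0.00836308,  0.01786238]), 'finger_force': 0.0, 'grip_width': 0.08544936570686064}
{'intrinsics': array([[368.22862921,   0.        , 316.89792439],
       [  0.        , 368.22862921, 198.77110593],
       [  0.        ,   0.        ,   1.        ]]), 'world_to_cam': array([[-0.00286167, -0.99997301,  0.00676685,  0.05752247],
       [ 0.99702491, -0.00233187,  0.07704476, -0.48929805],
       [-0.07702691,  0.00696719,  0.99700467, -0.89331622],
       [ 0.        ,  0.        ,  0.        ,  1.        ]])}
{'intrinsics': array([[418.4179862 ,   0.        , 317.72064062],
       [  0.        , 418.4179862 , 198.64231795],
       [  0.        ,   0.        ,   1.        ]]), 'world_to_cam': array([[ 0.9955797 , -0.0930458 , -0.0127885 , -0.47807392],
       [ 0.04876075,  0.39568691,  0.9170901 , -0.1574459 ],
       [-0.08027114, -0.91365986,  0.39847484, -1.02785606],
       [ 0.        ,  0.        ,  0.        ,  1.        ]])}
```

View pics/top0.png

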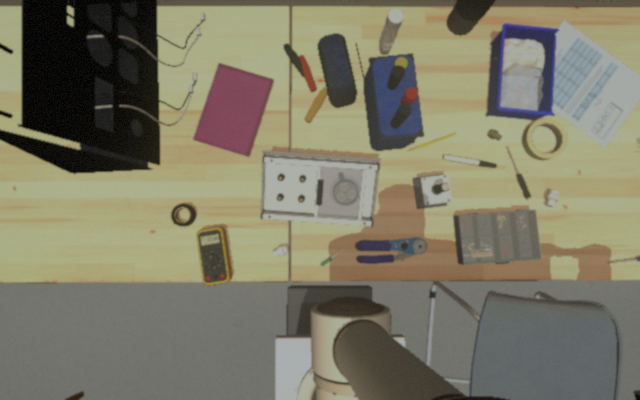

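View pics/side0.png

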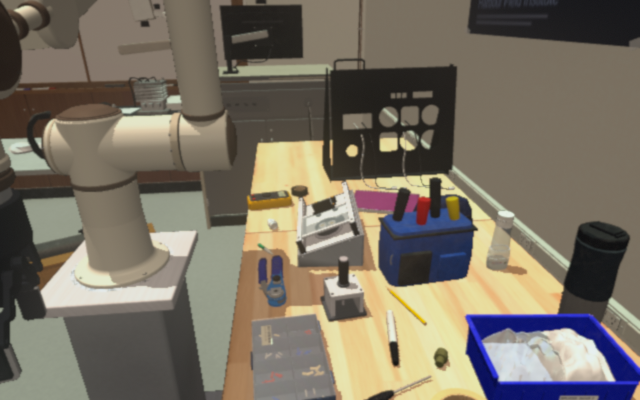

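```bash
python3 - <<'E'
from h import *
a=load('top0');W=cloud(a)
c=a['frame'][145:235,255:460]; c=cv2.resize(c,None,fx=3.9,fy=3.9,interpolation=cv2.INTER_CUBIC)
b=load('side0');e=cv2.resize(b['frame'][175:325,285:385],None,fx=1.6,fy=1.6)
s=b['frame'][180:270,290:370]; s=cv2.resize(s,None,fx=2.7,fy=2.7,interpolation=cv2.INTER_CUBIC)
out=np.zeros((600,800,3),np.uint8);out[:c.shape[0],:c.shape[1]]=c[:, :800];out[355:355+s.shape[0],:s.shape[1]]=s
out[355:355+240,300:300+160]=e
cv2.imwrite('pics/crop1.png',out)
m=(W[...,2]>0.025)&(W[...,2]<0.15);m[:145]=0;m[235:]=0;m[:,:255]=0;m[:,385:]=0
n,l,st,ce=cv2.connectedComponentsWithStats(m.astype(np.uint8))
i=1+st[1:,4].argmax();P=W[l==i];print(st[i])
r=cv2.minAreaRect((P[:,:2]*1000).astype(np.float32));print(r)
# plane fit by ransac: panel tilt
for u in range(262,384,12): print(u,[f'{W[v,u,2]*1000:.0f}' for v in range(150,232,6)])
m=(W[...,2]>0.04);m[:165]=0;m[215:]=0;m[:,:405]=0;m[:,465:]=0
P=W[m];print(cv2.minAreaRect((P[(P[:,2]>.05)&(P[:,2]<.062)][:,:2]*1000).astype(np.float32)))
t=P[P[:,2]>.1];print(len(t),t.mean(0),t.min(0),t.max(0))
E
```

```text
[ 260  150  121   77 7834]
((509.7645568847656, 53.062599182128906), (272.82916259765625, 157.5811004638672), 85.72610473632812)
262 ['90', '118', '120', '81', '72', '69', '65', '62', '55', '50', '54', '73', '1', '2']
274 ['2', '103', '117', '80', '75', '71', '65', '58', '54', '48', '45', '72', '2', '2']
286 ['1', '91', '119', '79', '74', '67', '63', '57', '52', '51', '46', '73', '3', '-1']
298 ['2', '90', '117', '78', '74', '71', '67', '62', '72', '50', '43', '75', '2', '0']
310 ['1', '88', '118', '78', '75', '72', '68', '62', '58', '51', '42', '65', '1', '-1']
322 ['0', '90', '120', '108', '103', '104', '101', '92', '86', '80', '76', '72', '69', '2']
334 ['2', '90', '120', '110', '105', '100', '97', '91', '85', '79', '75', '71', '73', '1']
346 ['0', '91', '114', '110', '105', '103', '96', '92', '86', '84', '78', '71', '72', '2']
358 ['-0', '-0', '104', '117', '108', '101', '96', '92', '86', '81', '80', '74', '72', '-0']
370 ['2', '-1', '93', '118', '79', '74', '71', '63', '58', '55', '50', '45', '73', '1']
382 ['5', '-3', '-1', '-1', '0', '1', '-1', '3', '1', '3', '1', '1', '0', '0']
((509.2543029785156, -226.74163818359375), (65.81597137451172, 67.88782501220703), 6.85487174987793)
79 [ 0.50825793 -0.22424653  0.11450161] [ 0.49970361 -0.23600201  0.10038634] [ 0.51693632 -0.21676034  0.12106881]
```

View pics/crop1.png

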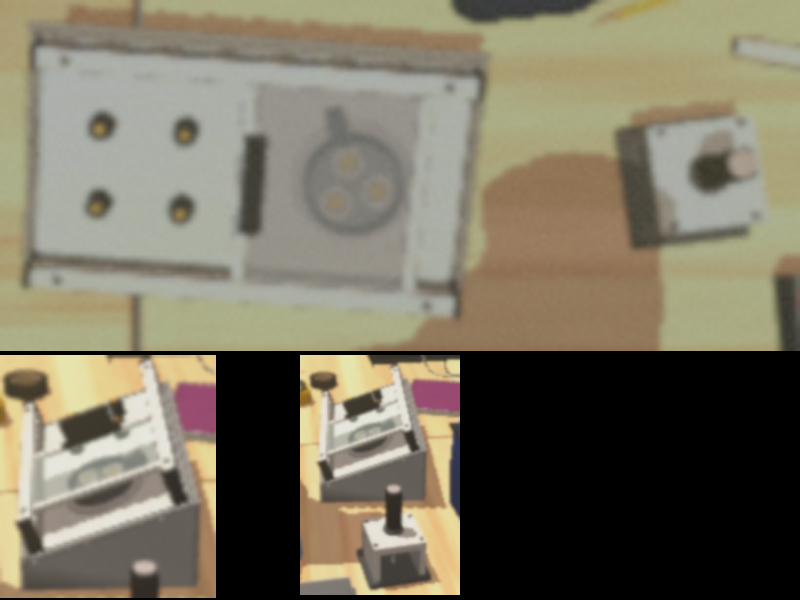

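```bash
python3 - <<'E'
from h import *
a=load('top0');W=cloud(a)
def plane(P,n=3):
    for _ in range(n):
        A=np.c_[P[:,:2],np.ones(len(P))];c=np.linalg.lstsq(A,P[:,2],rcond=None)[0];r=P[:,2]-A@c;P=P[abs(r)<.004]
    return c,r.std()
pan=plane(W[170:208,270:308].reshape(-1,3),6);win=plane(W[172:215,328:356].reshape(-1,3),6)
for c,s in(pan,win):
    nrm=np.array([-c[0],-c[1],1]);nrm/=np.linalg.norm(nrm);print(c,s,nrm,np.degrees([np.arccos(nrm[2]),np.arctan2(-nrm[1],-nrm[0])]))
c=pan[0];n=np.array([-c[0],-c[1],1]);n/=np.linalg.norm(n)
h=(W[...,2]-W[...,:2]@c[:2]-c[2])*n[2]
print('win height over panel',np.nanmedian(h[172:215,328:356])*1e3)
m=h>.045;m[:165]=0;m[220:]=0;m[:,:308]=0;m[:,332:]=0
P=W[m];print('bar',len(P),np.median(P,0),P.min(0),P.max(0),np.percentile(h[m],[10,50,90]))
print(cv2.minAreaRect((P[:,:2]*1000).astype(np.float32)))
T=np.linalg.inv(a['world_to_cam']);K=a['intrinsics'];o=T[:3,3]
def hit(px,hh):
    d=T[:3,:3]@np.array([(px[0]-K[0,2])/K[0,0],-(px[1]-K[1,2])/K[1,1],-1]);k=hh/n[2]
    t=(c[2]+k+c[:2]@o[:2]-o[2])/(d[2]-c[:2]@d[:2]);return o+t*d
q=lambda x,y:(255+x/3.9,145+y/3.9)
for nm,p,hh in[('bar',q(253,185),.058),('contact',q(347,160),.012),('lug',q(333,108),.022),('cen',q(353,183),.022)]:print(nm,hit(p,hh).round(4))
E
```

```text
** On entry to DLASCL parameter number  4 had an illegal value
 ** On entry to DLASCL parameter number  4 had an illegal valueTraceback (most recent call last):
  File "<stdin>", line 7, in <module>
  File "<stdin>", line 5, in plane
    x, resids, rank, s = _umath_linalg.lstsq(a, b, rcond,
                         ~~~~~~~~~~~~~~~~~~~^^^^^^^^^^^^^
                                             signature=signature)
                                             ^^^^^^^^^^^^^^^^^^^^
    raise LinAlgError("SVD did not converge in Linear Least Squares")
numpy.linalg.LinAlgError: SVD did not converge in Linear Least Squares
```

Call:
drive_tool(
  series=[1, 1, 1.5, 0, 0, 1, 2.2, 3.4, 0, -0.1, 1, 2.2, 3.4, 0, -0.1, 1, 2.2, 3.4, 0, -0.1, 1, 2.2, 3.4, 0, 0, 1, 2.2, 3.4, 0, 0, 1, 2.2, 3.4, 0, 0, 1, 2.2, 3.4, 0, 0, 1, 2.2, 3.4, 0, 0, 1, 2.2, 3.4, 0, 0, 1, 2.2, 3.4, 0, 0, 1, 2.2, 3.4, 0, 0],
)

```text
time: 1.15
eef_pos: [0.379, -0.17, 0.2313]
tool_rot: [3.139, -0.123, 0.001]
force: [1.0, -0.0, -1.0]
grip_width: 0.0
finger_force: 0.0
```

```bash
cat > m.py <<'E'
from h import *
def plane(P,n=6):
    P=P.reshape(-1,3);P=P[np.isfinite(P[:,2])]
    for _ in range(n):
        A=np.c_[P[:,:2],np.ones(len(P))];c=np.linalg.lstsq(A,P[:,2],rcond=None)[0];r=P[:,2]-A@c;P=P[abs(r)<.006]
    return c,r.std()
def hit(d,px,hh,c):
    T=np.linalg.inv(d['world_to_cam']);K=d['intrinsics'];o=T[:3,3]
    n=1/np.sqrt(1+c[0]**2+c[1]**2)
    v=T[:3,:3]@np.array([(px[0]-K[0,2])/K[0,0],-(px[1]-K[1,2])/K[1,1],-1]);k=hh/n
    t=(c[2]+k+c[:2]@o[:2]-o[2])/(v[2]-c[:2]@v[:2]);return o+t*v
E
python3 - <<'E'
from m import *
a=load('top0');W=cloud(a)
pan=plane(W[170:208,270:308]);win=plane(W[172:215,328:356])
for c,s in(pan,win):
    nrm=np.array([-c[0],-c[1],1]);nrm/=np.linalg.norm(nrm);print(c,s,nrm,np.degrees([np.arccos(nrm[2]),np.arctan2(-nrm[1],-nrm[0])]))
c=pan[0];n=1/np.sqrt(1+c[0]**2+c[1]**2)
h=(W[...,2]-W[...,:2]@c[:2]-c[2])*n
print('win height over panel',np.nanmedian(h[172:215,328:356])*1e3)
m=h>.045;m[:170]=0;m[215:]=0;m[:,:308]=0;m[:,332:]=0
P=W[m];print('bar',len(P),np.median(P,0),P.min(0),P.max(0),np.percentile(h[m],[10,50,90]))
q=lambda x,y:(255+x/3.9,145+y/3.9)
for nm,p,hh in[('bar',q(253,185),.058),('contact',q(347,160),.012),('lug',q(333,108),.022),('cen',q(353,183),.022)]:print(nm,hit(a,p,hh,c).round(4))
s=readout.sense();print(s['time'],s['eef_pos'],s['tool_rot'],s['grip_width'],s['force'])
E
```

```text
[ 0.36327345 -0.02671777 -0.11875826] 0.0015562334771966892 [-0.34133417  0.02510419  0.93960671] [20.01438735 -4.20637399]
[ 0.36279906 -0.02948943 -0.09000662] 0.0014248426426425858 [-0.34091682  0.02771077  0.93968497] [20.00128228 -4.64696153]
win height over panel 26.748080294116793
bar 96 [0.49438647 0.05229266 0.11706964] [0.47064635 0.04772312 0.10693608] [0.51702823 0.0589096  0.1287899 ] [0.05239323 0.05486183 0.05712703]
bar [0.4955 0.0504 0.1216]
contact [ 0.5141 -0.0061  0.0809]
lug [0.5422 0.0035 0.1015]
cen [ 0.4998 -0.009   0.0865]
1.15 [ 0.37900624 -0.16996088  0.23129518] [ 3.13890639e+00 -1.23338199e-01  6.25931673e-04] 1.4864629185840776e-05 [ 0.99895214 -0.03786414 -0.96310389]
```

Call:
drive_tool(
  series=[1, 2.3, 3.3, 0, 0, 1, 2.3, 3.3, 0, 0, 1, 2.3, 3.3, 0, 0, 1, 2.3, 3.3, 0, 0, 1, 2.3, 3.3, 0, 0, 1, 0, 0, -4, 0, 1, 0, 0, -4, 0, 1, 0, 0, -3.6, 0, 1, 0, 0, -1.2, 0, 1, 0.1, 1, 0, 0, 1, 0.1, 1, 0, 0, 1, 0.1, 1, 0, 0],
)

```text
time: 2.15
eef_pos: [0.4978, 0.0239, 0.1049]
tool_rot: [3.139, -0.123, 0.004]
force: [-0.5, 0.7, 0.2]
grip_width: 0.0002
finger_force: 0.0
```

Call:
drive_tool(
  series=[1, 0, 0.5, 0, 0, 1, 0.05, 0.8, 0, 0, 1, 0.07, 0.9, 0, 0, 1, 0.07, 0.9, 0, 0, 1, 0.07, 0.9, 0, 0, 1, 0.07, 0.9, 0, 0, 1, 0.07, 0.9, 0, 0, 1, 0.07, 0.9, 0, 0, 1, 0.07, 0.9, 0, 0, 1, 0.07, 0.9, 0, 0, 1, 0.07, 0.9, 0, 0, 1, 0.07, 0.9, 0, 0],
)

```text
time: 3.15
eef_pos: [0.5038, 0.127, 0.1032]
tool_rot: [3.139, -0.123, -0.001]
force: [0.2, -1.1, 1.5]
grip_width: -0.0001
finger_force: 0.8
```

Call:
drive_tool(
  series=[1, 0.03, 0.5, 0, 0, 1, 0.03, 0.5, 0, 0, 1, 0.03, 0.5, 0, 0, 1, 0.02, 0.3, 0, 0, 1, 0, 0.2, 0, 0],
)

```text
time: 3.57
eef_pos: [0.5048, 0.1407, 0.1032]
tool_rot: [3.127, -0.119, -0.003]
force: [-2.2, -30.4, 5.7]
grip_width: 0.0
finger_force: 15.3
```

```bash
python3 - <<'E'
from h import *
a=grab('top','top1');w=grab('wrist','wrist1');s=readout.sense();print(s['force'],s['eef_pos'])
c=cv2.resize(a['frame'][135:235,235:395],None,fx=4,fy=4,interpolation=cv2.INTER_CUBIC)
cv2.imwrite('pics/c2.png',c)
E
```

```text
[ -3.2186688  -23.68704857   4.66646985] [0.50478201 0.14059432 0.10318265]
```

View pics/c2.png

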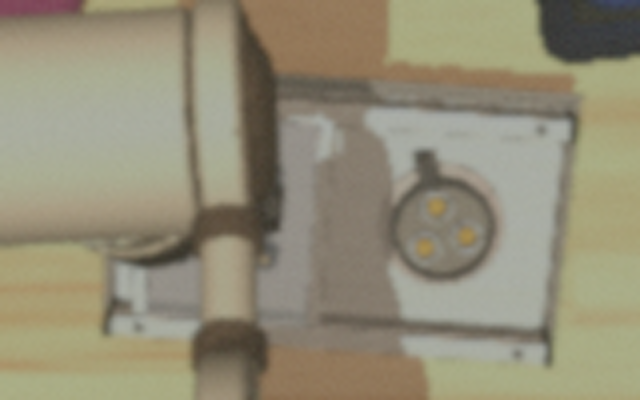

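Call:
drive_tool(
  series=[1, 0, -0.7, 0, 0, 1, 0, -1, 0.5, 0, 1, 0, -1, 4, 0, 1, 0, -1, 4, 0, 1, 0, -2, 3.6, 0, 1, 0, -2, 3.6, 0, 0, 0, -4, 1, 0, 0, 0, -4, 0, 0, 0, 0, 0, 0, 0],
)

```text
time: 4.42
eef_pos: [0.5058, -0.0167, 0.2722]
tool_rot: [3.136, -0.132, 0.006]
force: [0.5, -0.4, -0.5]
grip_width: 0.0359
finger_force: 0.0
```

```bash
python3 - <<'E'
from m import *
w=grab('wrist','wrist2');t=grab('top','top2');s=readout.sense();print(s['time'],s['eef_pos'],s['tool_rot'],s['force'])
print(np.linalg.inv(w['world_to_cam'])[:3,3],w['intrinsics'][0])
W=cloud(t);m=(W[...,2]>.085)&(W[...,2]<.115)
cv2.imwrite('pics/c3.png',w['frame'])
E
```

```text
4.5167 [ 0.50496207 -0.01183773  0.27046283] [-3.13794444e+00  1.27675221e-01 -3.30155922e-04] [-0.58736104  0.28748192 -0.29173264]
[ 0.58212274 -0.022682    0.41497492] [277.77094929   0.         320.12508976]
```

View pics/c3.png

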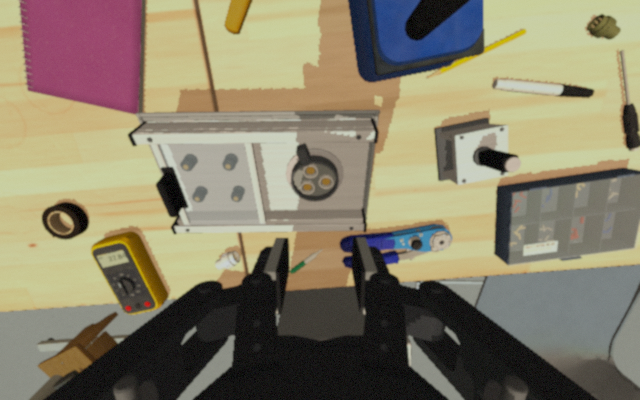

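```bash
python3 - <<'E'
from m import *
c=np.array([0.36303,-0.0281,-0.11875])
c2=None
for tag,px,ps in(('wrist2',[(310,171),(327,183),(308,186)],None),('top2',[(344,187),(351.7,194),(341.2,197)],None)):
    d=load(tag);W=cloud(d)
    if tag=='wrist2':
        pc,s=plane(W[135:150,340:365]);pc2,_=plane(np.r_[W[130:215,275:290].reshape(-1,3),W[200:215,290:360].reshape(-1,3)])
        print('panel',pc,s,pc2)
    else: pc2,_=plane(W[163:172,360:372]); print(pc2)
    n=1/np.sqrt(1+c[0]**2+c[1]**2)
    h=(W[...,2]-W[...,:2]@c[:2]-c[2])*n*1000
    u,v=px[0];u=int(u);v=int(v);print(tag);print(h[v-10:v+12,u-14:u+24:2].round(0).astype(float))
    # refine disc centroid by brass colour
    f=cv2.cvtColor(d['frame'],cv2.COLOR_BGR2HSV)
    for u,v in px:
        k=6;u0,v0=int(u)-k,int(v)-k;S=f[v0:v0+2*k+1,u0:u0+2*k+1].astype(float)
        w=np.clip(S[...,1]-np.percentile(S[...,1],60),0,None);yy,xx=np.mgrid[:2*k+1,:2*k+1]
        w*=((xx-k)**2+(yy-k)**2<k*k);cu,cv_=u0+(xx*w).sum()/w.sum(),v0+(yy*w).sum()/w.sum()
        print((round(cu,1),round(cv_,1)),[hit(d,(cu,cv_),hh,c).round(4) for hh in(.01,.015)])
d=load('wrist2');W=cloud(d)
m=(W[...,2]>.112)&(W[...,2]<.13);m[:145]=0;m[185:]=0;m[:,:470]=0;m[:,530:]=0;P=W[m];print('cap',len(P),np.median(P,0),P.min(0),P.max(0),cv2.minAreaRect((P[:,:2]*1000).astype(np.float32)))
m=(W[...,2]>.05)&(W[...,2]<.062);m[:115]=0;m[190:]=0;m[:,:440]=0;m[:,525:]=0;P=W[m];print(len(P),cv2.minAreaRect((P[:,:2]*1000).astype(np.float32)))
E
```

```text
panel [ 2.55357957 -0.17357957 -1.30330106] 0.0032473887524014384 [ 0.37487351 -0.03734918 -0.12397672]
wrist2
[[ 3.  4. 19. 20. 19. 20. 19. 17. 18. 18. 18. 17. 17. 16. 13. 12.  9.  6.
   3.]
 [ 3.  6. 12. 20. 19. 19. 19. 19. 20. 19. 19. 20. 19. 18. 16. 14. 12.  7.
   4.]
 [ 3.  9. 13. 19. 19. 18. 19. 19. 20. 20. 20. 21. 20. 19. 19. 17. 13. 11.
   6.]
 [ 7. 12. 15. 19. 19. 20. 20. 20. 14. 11. 10. 10. 20. 20. 19. 19. 17. 14.
  11.]
 [10. 15. 18. 19. 20. 19. 19. 15. 14. 14. 10. 11. 10. 12. 20. 19. 19. 15.
  12.]
 [13. 17. 19. 19. 10. 19. 17. 16. 16. 16. 13. 11. 10. 11. 11. 20. 19. 18.
  15.]
 [14. 19. 19.  9. 13. 16. 12. 12. 12. 16. 14. 10. 11. 11. 10. 11. 20. 20.
  17.]
 [18. 21. 10.  9. 15. 17. 15. 13. 14. 11. 17. 12. 11. 11. 11. 10. 10. 19.
  19.]
 [19. 19. 11. 10. nan 10. 13. 13. 14. 13. 17. 10. 11. 11. 11. 10. 10. 20.
  21.]
 [20. 10.  9. 10. 18. 10. 13. 14. 14. 14. 11. 10. 11. 12. 11. 11. 11. 10.
  20.]
 [20. 11. 10. 10. 16. 11. 14. 14. 13. 13. 11. 13. 10. 10. 10.  9. 11. 10.
  11.]
 [12. 12. 12. 10. 17. 10. 13. 13. 13. 12. 12. 14.  9. 11. 11. 11. 10. 11.
  10.]
 [12. 10. 11. 10.
[... 3324 characters left out ...]
 11.  11.  21.
    0.   1.  -1.   0.   1.]]
(np.float64(343.7), np.float64(186.0)) [array([ 0.5143, -0.0056,  0.0788]), array([ 0.5138, -0.0052,  0.0839])]
(np.float64(351.2), np.float64(193.6)) [array([ 0.4972, -0.0234,  0.0731]), array([ 0.4967, -0.0229,  0.0782])]
(np.float64(340.8), np.float64(196.4)) [array([0.4909, 0.0008, 0.0701]), array([0.4904, 0.0012, 0.0752])]
cap 247 [ 0.50912734 -0.22581168  0.11692348] [ 0.49941492 -0.23695293  0.11201271] [ 0.51685628 -0.2185854   0.12028577] ((508.5143737792969, -227.4833984375), (16.4371395111084, 18.767297744750977), 9.628355979919434)
2167 ((507.8175964355469, -227.93113708496094), (66.66038513183594, 67.50167083740234), 6.859423637390137)
```

Call:
drive_tool(
  series=[0, 0.05, -3.6, -0.5, 0.1, 0, 0.05, -3.6, -0.5, 0.104, 0, 0.05, -3.6, -0.5, 0, 0, 0.05, -3.6, -0.5, 0, 0, 0.05, -3.6, -0.5, 0, 0, 0.05, -3.6, -0.5, 0, 0, 0, 0, -2, 0, 0, 0, 0, 0, 0],
)

```text
time: 5.18
eef_pos: [0.5066, -0.2257, 0.2161]
tool_rot: [-3.13, -0.195, 0.008]
force: [-0.3, 0.9, -0.7]
grip_width: 0.0851
finger_force: 0.0
```

```bash
python3 - <<'E'
from m import *
w=grab('wrist','wrist3');s=readout.sense();print(s['time'],s['eef_pos'],s['tool_rot'],s['force'],s['grip_width'])
W=cloud(w);u,v=proj(w,[.508,-.2275,.117])[0];print(u,v)
u,v=int(u),int(v);m=np.zeros(W.shape[:2],bool);sl=np.s_[max(v-60,0):v+60,u-60:u+60]
for lo,hi in((.112,.124),(.05,.06)):
    m[:]=0;m[sl]=((W[...,2]>lo)&(W[...,2]<hi))[sl];P=W[m];print(len(P),P.mean(0),cv2.minAreaRect((P[:,:2]*1000).astype(np.float32)))
cv2.imwrite('pics/c4.png',cv2.resize(w['frame'][max(v-90,0):v+110,u-130:u+130],None,fx=2.5,fy=2.5))
E
```

```text
5.2333 [ 0.50701398 -0.22488365  0.21763447] [-3.13042054 -0.19769352  0.00651484] [0.1908548  0.39736708 0.05815842] 0.08545093038094079
323.1854222587448 195.71410956543622
323 [ 0.5091164  -0.22777564  0.11632413] ((508.2344055175781, -228.12945556640625), (17.392425537109375, 17.352834701538086), 11.405684471130371)
2767 [ 0.51140542 -0.2276765   0.05598944] ((507.7189636230469, -228.1618194580078), (66.78176879882812, 65.92988586425781), 6.936829566955566)
```

View pics/c4.png

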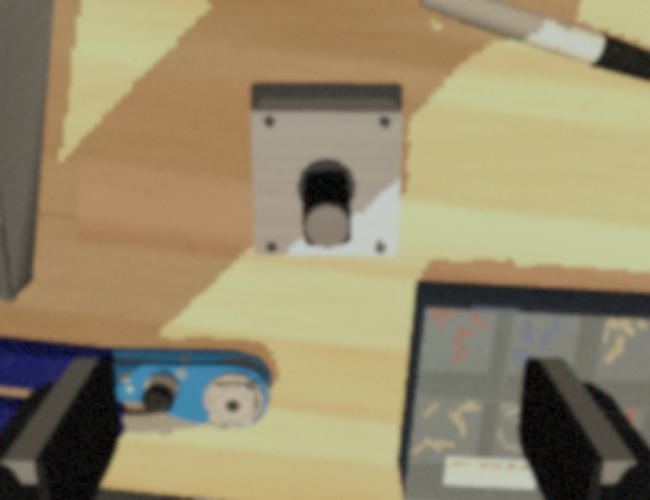

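Call:
drive_tool(
  series=[0, 0.1, -0.3, -3.6, 0, 0, 0, 0, -3.6, 0, 0, 0, 0, -3.6, 0, 0, 0, 0, -2.5, 0, 0, 0, 0, -1.2, 0, 0, 0, 0, 0, 0, 0, 0, 0, 0, 0],
)

```text
time: 5.82
eef_pos: [0.51, -0.2292, 0.0765]
tool_rot: [3.135, 0.2, 0.001]
force: [0.9, -0.3, 0.1]
grip_width: 0.0855
finger_force: 0.0
```

Call:
drive_tool(
  series=[0, -0.2, 0.1, -0.5, 0, 1, 0, 0, 0, 0, 1, 0, 0, 0, 0, 1, 0, 0, 0, 0, 1, 0, 0, 0, 0, 1, 0, 0, 0, 0, 1, 0, 0, 0, 0, 1, 0, 0, 0, 0, 1, 0, 0, 0, 0],
  grip_force=25,
)

```text
time: 6.57
eef_pos: [0.5072, -0.2291, 0.0706]
tool_rot: [3.135, 0.197, 0.0]
force: [-0.2, -0.9, 2.1]
grip_width: 0.0176
finger_force: 29.2
```

Call:
drive_tool(
  series=[1, 0, 0, 1.2, 0, 1, 0, 0, 1.2, 0, 1, 0, 0, 1.1, 0, 1, 0, 0, 0, 0, 1, -0.4, -0.05, 0, 0, 1, -0.4, -0.05, 0, 0, 1, -0.3, -0.04, 0, 0, 1, -0.3, -0.04, 0, 0, 1, -0.3, -0.04, 0, 0],
)

```text
time: 7.32
eef_pos: [0.4901, -0.2309, 0.1051]
tool_rot: [-3.135, -0.197, -0.001]
force: [4.1, -0.1, -2.5]
grip_width: 0.0176
finger_force: 28.7
```

Call:
drive_tool(
  series=[1, -0.3, -0.04, 0, 0, 1, -0.3, -0.04, 0, 0, 1, -0.3, -0.04, 0, 0, 1, -0.3, -0.04, 0, 0, 1, -0.15, -0.02, 0, 0, 1, 0, 0, 0, 0],
)

```text
time: 7.82
eef_pos: [0.4762, -0.233, 0.1054]
tool_rot: [3.135, 0.197, -0.0]
force: [2.8, 1.6, 0.3]
grip_width: 0.0178
finger_force: 29.2
```

```bash
python3 - <<'E'
from m import *
b=grab('side','side4');w=grab('wrist','wrist4');s=readout.sense();print(s['time'],s['eef_pos'],s['force'],s['ft_torque'])
u,v=proj(b,[s['eef_pos']])[0].astype(int);print(u,v)
x=cv2.resize(b['frame'][v-50:v+70,u-60:u+60],None,fx=4.5,fy=4.5,interpolation=cv2.INTER_CUBIC)
cv2.imwrite('pics/c5.png',x);print(x.shape)
E
```

```text
7.9167 [ 0.47634516 -0.23298875  0.10542988] [ 2.41322478 -0.0139257  -0.40080275] [ 0.13893241 -0.49257864 -0.03369165]
326 265
(540, 540, 3)
```

View pics/c5.png

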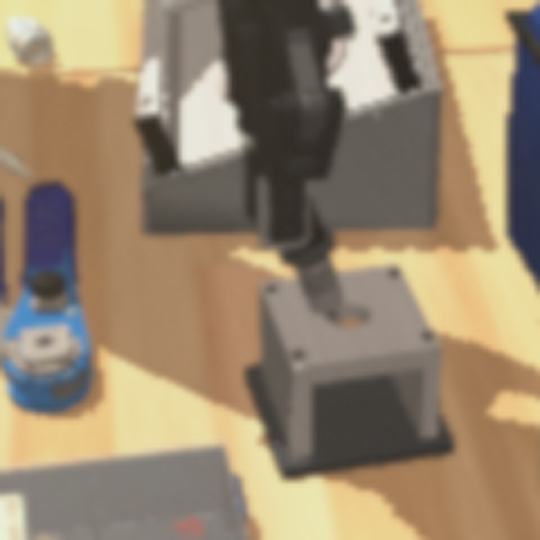

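Call:
drive_tool(
  series=[1, 0, 0, 2, 0, 1, 0, 0, 3, 0, 1, 0, 0, 4, 0, 1, 0, 0, 3, 0, 1, 0, 0, 1, 0, 1, 0, 0, 0, 0, 1, 0, 0, 0, 0],
  grip_force=60,
)

```text
time: 8.5
eef_pos: [0.4758, -0.2327, 0.234]
tool_rot: [-3.134, -0.197, 0.003]
force: [-0.1, -0.1, -2.0]
grip_width: 0.0172
finger_force: 61.7
```

```bash
python3 - <<'E'
from m import *
b=grab('side','side5');w=grab('wrist','wrist5');s=readout.sense();print(s['time'],s['eef_pos'],s['tool_rot'],s['force'],s['grip_width'])
e=np.array(s['eef_pos']);G=e+[0,0,.019]
u,v=proj(b,[e])[0].astype(int)
x=cv2.resize(b['frame'][v-50:v+80,u-60:u+70],None,fx=3,fy=3,interpolation=cv2.INTER_CUBIC)
for th in(15,20,25):
    t=np.radians(th);ax=np.array([np.sin(t)*.9925,np.sin(t)*.122,-np.cos(t)])
    print(th,'tip',(G+ax*.082).round(4),proj(w,[G+ax*.082,G+ax*.029]).round(1).tolist(),'side',((proj(b,[G+ax*.082,G+ax*.064,G+ax*.034])-[u-60,v-50])*3).round(0).tolist())
p=proj(w,[G+[.02,0,-.07]])[0].astype(int);print('wc',p)
y=cv2.resize(w['frame'][max(p[1]-50,0):p[1]+80,p[0]-65:p[0]+65],None,fx=3,fy=3,interpolation=cv2.INTER_CUBIC)
cv2.imwrite('pics/c6.png',np.hstack([x,np.pad(y,((0,390-y.shape[0]),(0,0),(0,0)))]))
E
```

```text
8.6 [ 0.47509363 -0.23199727  0.23225832] [-3.13191529 -0.19715079  0.00694927] [-0.30068363 -0.52770831 -1.10737411] 0.01724387117271615
15 tip [ 0.4962 -0.2294  0.1721] [[320.5, 186.2], [320.2, 231.3]] side [[214.0, 236.0], [207.0, 212.0], [195.0, 172.0]]
20 tip [ 0.5029 -0.2286  0.1742] [[320.6, 178.1], [320.3, 228.2]] side [[224.0, 232.0], [215.0, 209.0], [199.0, 170.0]]
25 tip [ 0.5095 -0.2278  0.1769] [[320.6, 170.2], [320.3, 225.2]] side [[235.0, 227.0], [223.0, 205.0], [203.0, 168.0]]
wc [323 191]
```

View pics/c6.png

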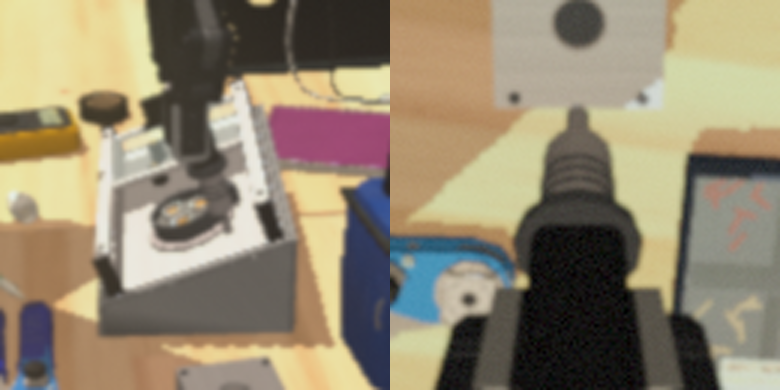

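Call:
drive_tool(
  series=[1, 0, 3, 0, -0.1, 1, 0, 3.7, 0, -0.103, 1, 0, 3.7, 0, 0, 1, 0, 3.7, 0, 0, 1, 0, 3.7, 0, 0, 1, 0, 3.2, 0, 0, 1, 0, 1.9, -2.5, 0, 1, 0, 0, -2.5, 0, 1, 0, 0, 0, 0, 1, 0, 0, 0, 0],
  grip_force=90,
)

```text
time: 9.43
eef_pos: [0.4743, -0.0034, 0.1825]
tool_rot: [-3.138, 0.121, 0.011]
force: [-0.3, 0.7, -1.3]
grip_width: 0.0168
finger_force: 88.6
```

```bash
python3 - <<'E'
from m import *
b=grab('side','side6');w=grab('wrist','wrist6');s=readout.sense();print(s['time'],s['eef_pos'],s['tool_rot'],s['force'],s['grip_width'])
e=np.array(s['eef_pos']);G=e+[0,0,.019];y=np.radians(-4.4)
W=cloud(w)
for th in(15,20,25):
    t=np.radians(th);ax=np.array([np.sin(t)*np.cos(y),np.sin(t)*np.sin(y),-np.cos(t)])
    print(th,'tip',(G+ax*.082).round(4),proj(w,[G+ax*.082,G+ax*.029]).round(1).tolist())
C=np.array([.5135,-.0053,.082]);print('contact px',proj(w,[C]))
# points within 14 mm of nominal axis line, z along
t=np.radians(20);ax=np.array([np.sin(t)*np.cos(y),np.sin(t)*np.sin(y),-np.cos(t)])
Q=(W-G).reshape(-1,3);Q=Q[np.isfinite(Q[:,0])];L=Q@ax;R=Q-L[:,None]*ax
ex=np.array([np.cos(t)*np.cos(y),np.cos(t)*np.sin(y),np.sin(t)]);ey=np.cross(ex,ax)
ok=np.linalg.norm(R,axis=1)<.016
for a in np.arange(.026,.086,.004):
    k=ok&(L>a)&(L<a+.004)
    if k.sum()>3:print(f'{a*1e3:.0f} n{k.sum()} x {np.percentile(R[k]@ex,[5,50,95])*1e3} y {np.percentile(R[k]@ey,[5,50,95])*1e3}')
p=proj(w,[G+ax*.082])[0].astype(int);print('crop0',p-[65,50])
cv2.imwrite('pics/c7.png',cv2.resize(w['frame'][p[1]-50:p[1]+50,p[0]-65:p[0]+65],None,fx=6,fy=6,interpolation=cv2.INTER_CUBIC))
E
```

```text
9.5333 [ 0.4767648  -0.00458276  0.18569297] [ 3.13896568e+00 -1.22701241e-01 -1.43762396e-04] [ 1.10689342 -0.75704375 -1.46764812] 0.016861009032945733
15 tip [ 0.4979 -0.0062  0.1255] [[320.9, 185.3], [321.0, 230.7]]
20 tip [ 0.5047 -0.0067  0.1276] [[320.9, 177.1], [321.0, 227.5]]
25 tip [ 0.5113 -0.0072  0.1304] [[320.9, 169.1], [321.0, 224.5]]
contact px [[318.41165776 155.33603485]]
26 n121 x [-1.17298563  8.97547699  9.78066506] y [-10.26619322  -0.54683468   9.07850619]
30 n464 x [-2.1601731   8.83197863 12.49408224] y [-11.11028746   0.57230641  11.69507131]
34 n45 x [ 7.27449268 11.70089041 12.67767397] y [-9.22126954  1.15792864 10.39848584]
42 n83 x [3.69228967 6.71041993 7.76103318] y [-6.14257278 -0.02186375  6.7101367 ]
46 n92 x [1.33624748 6.27679155 7.60851836] y [-7.0201534   0.59507693  7.56883037]
50 n87 x [1.62304984 5.86553868 7.46622103] y [-6.94025636 -0.03133444  7.51375066]
54 n62 x [2.43593089 5.64013361 6.64732755] y [-5.96981637  0.60586477  7.14294161]
58 n78 x [-0.28990307  5.3203356   6.71286811] y [-6.76301115 -0.04875161  7.26337875]
62 n57 x [1.047145   5.37889409 6.35963005] y [-6.29776708  0.61398732  6.86133664]
74 n23 x [-0.58925437  0.24639715  0.85881912] y [-2.16831918  0.6318497   2.72046972]
78 n22 x [-1.1731872  -0.21078844  0.88896349] y [-2.28592994  0.27445231  2.83222705]
82 n8 x [-1.47689237 -0.2629008   0.43810262] y [-2.06301805  0.27346735  2.60563655]
crop0 [255 127]
```

View pics/c7.png

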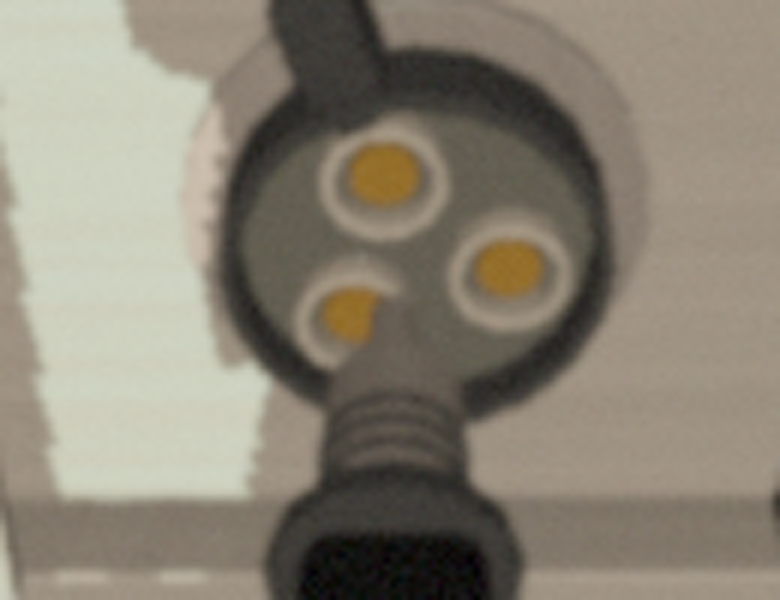

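```bash
cat > fit.py <<'E'
from m import *
from scipy.optimize import least_squares
def fit(tag,e,yaw,th0=18):
    w=load(tag);W=cloud(w);G=np.array(e)+[0,0,.019];y=np.radians(yaw);t=np.radians(th0)
    hx=np.array([np.cos(y),np.sin(y),0]);hy=np.array([-np.sin(y),np.cos(y),0]);z=np.array([0,0,1.])
    Q=(W-G).reshape(-1,3);Q=Q[np.isfinite(Q[:,0])]
    def res(p,Q):
        ax=hx*np.sin(p[0])*np.cos(p[1])+hy*np.sin(p[1])-z*np.cos(p[0])*np.cos(p[1])
        o=hx*p[2]+hy*p[3];L=(Q-o)@ax;r=np.linalg.norm((Q-o)-L[:,None]*ax,axis=1);return L,r,ax,o
    p=np.array([t,0,0.,0])
    for it in range(8):
        L,r,_,_=res(p,Q);lim=.004 if it<4 else .002
        segs=[((L>.038)&(L<.060)&(abs(r-.008)<lim),.008),((L>.067)&(L<.080)&(abs(r-.003)<lim),.003)]
        D=np.concatenate([Q[k] for k,_ in segs]);rr=np.concatenate([np.full(k.sum(),x) for k,x in segs])
        ws=np.concatenate([np.full(k.sum(),1/np.sqrt(max(k.sum(),1))) for k,x in segs])
        p=least_squares(lambda p:(res(p,D)[1]-rr)*1e3*ws,p,x_scale=[.1,.1,.01,.01],loss='soft_l1').x
    L,r,ax,o=res(p,Q);tip=G+o+ax*.082
    print(tag,'tilt',np.degrees(p[:2]).round(2),'off mm',(p[2:]*1e3).round(2),'n',[int(k.sum()) for k,_ in segs],'tip',tip.round(4),'ax',ax.round(3),'Lmax rod',np.percentile(L[(r<.0035)&(L>.06)&(L<.09)],[90,97])*1e3)
    return tip,ax
E
python3 - <<'E'
from fit import *
fit('wrist5',[.4751,-.2320,.2323],6.9);fit('wrist6',[.47676,-.00458,.18569],-4.4)
fit('side5',[.4751,-.2320,.2323],6.9);fit('side6',[.47676,-.00458,.18569],-4.4)
E
```

```text
wrist5 tilt [16.73  0.13] off mm [ 3.7  -0.11] n [421, 50] tip [ 0.5022 -0.2286  0.1728] ax [ 0.286  0.037 -0.958] Lmax rod [79.8835684  81.04385963]
wrist6 tilt [16.87  0.04] off mm [1.93 0.22] n [386, 40] tip [ 0.5024 -0.0063  0.1262] ax [ 0.289 -0.022 -0.957] Lmax rod [81.88008195 82.40585502]
side5 tilt [17.3  -0.59] off mm [ 6.   -0.41] n [86, 16] tip [ 0.5054 -0.2296  0.173 ] ax [ 0.296  0.026 -0.955] Lmax rod [77.63920919 78.22223928]
side6 tilt [15.89 -3.43] off mm [2.82 3.35] n [50, 12] tip [ 0.5018 -0.0081  0.126 ] ax [ 0.268 -0.081 -0.96 ] Lmax rod [81.56249114 82.06951912]
```

Call:
drive_tool(
  series=[1, 0, 0, 3, 0, 1, 0, -1.5, 2.5, 0, 1, 0.1, -3.7, 0, 0.1, 1, 0.1, -3.7, 0, 0.103, 1, 0.1, -3.7, 0, 0, 1, 0.1, -3.7, 0, 0, 1, 0.1, -3.7, 0, 0, 1, 0.1, -2.2, 0, 0, 1, 0, -0.5, 0, 0, 1, 0, 0, 0, 0, 1, 0, 0, 0, 0],
)

```text
time: 10.45
eef_pos: [0.4827, -0.2311, 0.2411]
tool_rot: [3.135, 0.196, 0.001]
force: [0.4, 0.1, -0.8]
grip_width: 0.017
finger_force: 88.7
```

Over the hole; down to z ≈ 0.105.

Call:
drive_tool(
  series=[1, 0, 0, -3.5, 0, 1, 0, 0, -3.5, 0, 1, 0, 0, -2.5, 0, 1, 0, 0, -1.5, 0, 1, 0, 0, -1.3, 0, 1, 0, 0, -1.3, 0, 1, 0, 0, 0, 0, 1, 0, 0, 0, 0],
)

```text
time: 11.12
eef_pos: [0.4825, -0.2296, 0.1043]
tool_rot: [-3.134, -0.2, 0.001]
force: [0.2, 0.5, -0.7]
grip_width: 0.0172
finger_force: 88.7
```

Call:
drive_tool(
  series=[1, 0, -0.15, 0, 0, 1, 0, 0, 0, 0, 1, -0.25, -0.03, 0, 0, 1, -0.25, -0.03, 0, 0, 1, -0.2, -0.03, 0, 0, 1, -0.2, -0.02, 0, 0, 1, -0.2, -0.02, 0, 0, 1, 0, 0, 0, 0, 1, 0, 0, 0, 0],
  grip_force=25,
)

```text
time: 11.87
eef_pos: [0.4747, -0.2337, 0.1058]
tool_rot: [3.134, 0.195, 0.013]
force: [9.1, 2.4, -0.7]
grip_width: 0.017
finger_force: 88.7
```

Call:
drive_tool(
  series=[1, -0.15, -0.02, 0, 0, 1, -0.15, -0.02, 0, 0, 1, -0.15, -0.02, 0, 0, 1, 0, 0, 0, 0],
  grip_force=25,
)

```text
time: 12.2
eef_pos: [0.4699, -0.2346, 0.1061]
tool_rot: [3.134, 0.196, 0.012]
force: [7.9, 3.2, 1.9]
grip_width: 0.017
finger_force: 89.4
```

```bash
python3 - <<'E'
from fit import *
w=grab('wrist','wrist7');s=readout.sense();print(s['time'],s['eef_pos'],s['tool_rot'],s['force'],s['grip_width'],s['finger_force'])
fit('wrist7',s['eef_pos'],6.9,20)
E
```

```text
12.25 [ 0.46992738 -0.23457974  0.10616861] [3.13385906 0.19592393 0.0118432 ] [6.57230479 2.89335001 1.19813559] 0.016554451418695503 89.37962651252747
wrist7 tilt [21.18 -1.61] off mm [3.86 1.53] n [470, 75] tip [ 0.5032 -0.2313  0.0487] ax [ 0.362  0.016 -0.932] Lmax rod [79.47536143 80.20650622]
```

Call:
drive_tool(
  series=[1, 0, 0, 1, 0, 1, 0, 0, 3, 0, 1, 0, 0, 4, 0, 1, 0, 0, 3, 0, 1, 0, 0, 1.5, 0, 1, 0, 0, 0, 0, 1, 0, 0, 0, 0, 1, 0, 0, 0, 0],
  grip_force=90,
)

```text
time: 12.92
eef_pos: [0.466, -0.2337, 0.2273]
tool_rot: [-3.133, -0.197, 0.004]
force: [0.1, 0.3, -1.8]
grip_width: 0.0169
finger_force: 88.9
```

```bash
python3 - <<'E'
from fit import *
w=grab('wrist','wrist8');s=readout.sense();print(s['time'],s['eef_pos'],s['tool_rot'],s['force'],s['grip_width'],s['finger_force'])
fit('wrist8',s['eef_pos'],6.9,20)
w=grab('wrist','wrist8b');fit('wrist8b',s['eef_pos'],6.9,20)
E
```

```text
12.9667 [ 0.46592599 -0.23349923  0.226907  ] [-3.13254265 -0.19711633  0.004903  ] [-0.34498066  0.17312654 -1.44284954] 0.016694874227784443 88.92293572425842
wrist8 tilt [20.03  0.32] off mm [ 4.25 -0.25] n [476, 59] tip [ 0.498  -0.2294  0.1689] ax [ 0.339  0.047 -0.939] Lmax rod [79.43664006 80.16775213]
wrist8b tilt [20.11  0.26] off mm [ 3.9  -0.01] n [466, 59] tip [ 0.4977 -0.2293  0.1689] ax [ 0.341  0.046 -0.939] Lmax rod [79.6160146  80.72225043]
```

Call:
drive_tool(
  series=[1, 0.1, 2.5, 0, -0.1, 1, 0.1, 3.7, 0, -0.103, 1, 0.1, 3.7, 0, 0, 1, 0.1, 3.7, 0, 0, 1, 0.1, 3.7, 0, 0, 1, 0, 3.3, 0, 0, 1, 0, 2, -1, 0, 1, 0, 0.5, -2.4, 0, 1, 0, 0, -2, 0, 1, 0, 0, 0, 0, 1, 0, 0, 0, 0, 1, 0, 0, 0, 0],
)

```text
time: 14.02
eef_pos: [0.4723, -0.0036, 0.1757]
tool_rot: [3.139, -0.122, 0.0]
force: [0.1, 0.2, -1.1]
grip_width: 0.0171
finger_force: 88.9
```

```bash
cat > loc.py <<'E'
from fit import *
def run(tag,yaw=-4.4):
    w=grab('wrist',tag);s=readout.sense();print(s['time'],s['eef_pos'],s['tool_rot'],s['force'])
    tip,ax=fit(tag,s['eef_pos'],yaw,20)
    C=np.array([.5135,-.0053,.082]);px=proj(w,[C])[0];u0,v0=(px-14).astype(int)
    hsv=cv2.cvtColor(w['frame'][v0:v0+29,u0:u0+29],cv2.COLOR_BGR2HSV)
    m=cv2.inRange(hsv,(10,110,60),(35,255,255));n,l,st,ce=cv2.connectedComponentsWithStats(m)
    W=cloud(w);print('pred',px)
    for i in range(1,n):
        if st[i,4]>15:
            p=ce[i]+[u0,v0];d=W[v0:v0+29,u0:u0+29][l==i];print('disc',p.round(1),st[i,4],'depth med',np.nanmedian(d,0).round(4),'hit',hit(w,p,.014,np.array([0.36303,-0.0281,-0.11875])).round(4))
    n=np.array([-.341,.026,.940]);
    for nm,c in(('C',C),):
        v=tip-c;print('tip-C',v.round(4),'along n',(v@n).round(4),'lateral',(v-(v@n)*n).round(4))
E
python3 -c "
from loc import *
run('wrist9')"
```

```text
14.0667 [ 0.47280006 -0.00385805  0.17637982] [ 3.13883023e+00 -1.22383158e-01  2.51368172e-03] [-0.36372517  0.12872009  0.11302189]
wrist9 tilt [20.45 -0.08] off mm [2.88 0.18] n [452, 55] tip [ 0.5042 -0.0062  0.1185] ax [ 0.348 -0.028 -0.937] Lmax rod [80.86711719 82.19203572]
pred [318.51855523 153.16295101]
disc [318.6 153.4] 108 depth med [ 0.5132 -0.0054  0.0818] hit [ 0.5134 -0.0054  0.0827]
tip-C [-0.0093 -0.0009  0.0365] along n 0.0375 lateral [ 0.0035 -0.0019  0.0013]
```

Call:
drive_tool(
  series=[1, 0, 0.2, -0.3, 0, 1, 0.17, 0, -0.7, 0, 1, 0.17, -0.02, -0.6, 0, 1, 0.17, -0.03, -0.6, 0, 1, 0.16, -0.03, -0.75, 0, 1, 0, 0, 0, 0, 1, 0, 0, 0, 0, 1, 0, 0, 0, 0],
)

```text
time: 14.73
eef_pos: [0.4788, -0.0021, 0.1458]
tool_rot: [-3.139, 0.121, 0.0]
force: [-0.4, 0.8, -0.9]
grip_width: 0.0174
finger_force: 88.9
```

```bash
python3 -c "
from loc import *
run('wrist10')
w=load('wrist10');p=proj(w,[[.5135,-.0053,.082]])[0].astype(int);print(p-[50,45])
cv2.imwrite('pics/c10.png',cv2.resize(w['frame'][p[1]-45:p[1]+45,p[0]-50:p[0]+50],None,fx=6,fy=6,interpolation=cv2.INTER_CUBIC))"
```

```text
14.7833 [ 0.47894292 -0.00214965  0.14601315] [ 3.13919846e+00 -1.21312694e-01  5.98536190e-04] [ 0.49409646 -0.12156221 -1.4614117 ]
wrist10 tilt [20.34 -0.13] off mm [3.53 0.01] n [462, 56] tip [ 0.5109 -0.0048  0.0881] ax [ 0.346 -0.029 -0.938] Lmax rod [88.72838009 89.08791089]
pred [321.00394778 167.63228507]
disc [321.3 167.2] 105 depth med [ 0.5139 -0.0057  0.0825] hit [ 0.514  -0.0056  0.0829]
tip-C [-0.0026  0.0005  0.0061] along n 0.0067 lateral [-0.0004  0.0003 -0.0001]
[271 122]
```

View pics/c10.png

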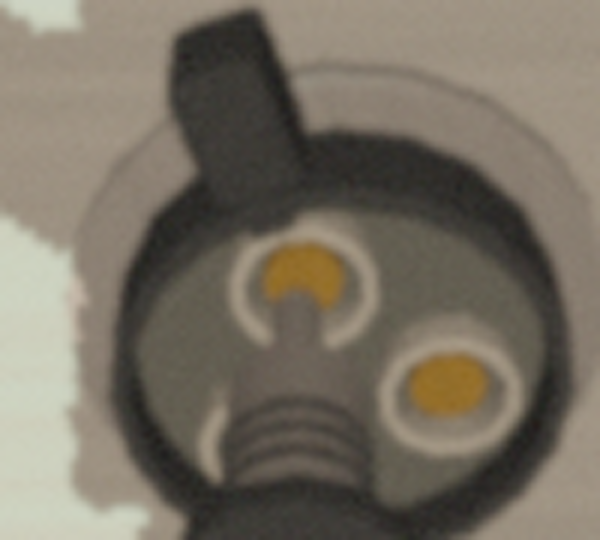

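Call:
drive_tool(
  series=[1, 0.034, -0.003, -0.094, 0, 1, 0.034, -0.003, -0.094, 0, 1, 0.034, -0.003, -0.094, 0, 1, 0.034, -0.003, -0.094, 0, 1, 0.034, -0.003, -0.094, 0, 1, 0.034, -0.003, -0.094, 0, 1, 0, 0, 0, 0, 1, 0, 0, 0, 0],
)

```text
time: 15.45
eef_pos: [0.4808, -0.0023, 0.1401]
tool_rot: [-3.139, 0.121, 0.0]
force: [-0.4, -0.8, -0.6]
grip_width: 0.0167
finger_force: 88.9
```

Call:
drive_tool(
  series=[1, 0.034, -0.003, -0.094, 0, 1, 0.034, -0.003, -0.094, 0, 1, 0, 0, 0, 0, 1, 0, 0, 0, 0],
)

```text
time: 15.78
eef_pos: [0.4816, -0.0024, 0.1385]
tool_rot: [3.139, -0.121, 0.0]
force: [-0.6, -0.0, 1.0]
grip_width: 0.0168
finger_force: 89.0
```

Call:
drive_tool(
  series=[1, 0.034, -0.003, -0.094, 0, 1, 0.034, -0.003, -0.094, 0, 1, 0.034, -0.003, -0.094, 0, 1, 0, 0, 0, 0, 1, 0, 0, 0, 0],
)

```text
time: 16.2
eef_pos: [0.4826, -0.0025, 0.1357]
tool_rot: [3.139, -0.121, 0.0]
force: [-0.7, -0.1, 3.5]
grip_width: 0.0166
finger_force: 89.3
```

```bash
cat > f.py <<'E'
from h import *
n=np.array([-.341,.026,.940]);F=[]
for i in range(4):
    get_image('side');s=readout.sense();F.append(s['force'])
F=np.array(F);print(s['time'],s['eef_pos'],s['tool_rot'],'F',F.mean(0).round(2),F.std(0).round(2),'along n incl weight corr',((F+[0,0,1.15])@n).round(2))
E
python3 f.py
```

```text
16.4 [ 0.48264135 -0.00246155  0.13563546] [ 3.13920288e+00 -1.21192740e-01  5.73139743e-04] F [-2.05  0.3   3.79] [0.45 0.25 0.87] along n incl weight corr [5.48 3.96 6.17 5.81]
```

Call:
drive_tool(
  series=[1, 0.024, -0.002, -0.066, 0, 1, 0.02, -0.001, -0.056, 0, 1, 0, 0, 0, 0, 1, 0, 0, 0, 0, 1, 0, 0, 0, 0],
)

```text
time: 16.82
eef_pos: [0.4831, -0.0025, 0.1344]
tool_rot: [3.139, -0.121, 0.0]
force: [-1.9, 0.2, 4.4]
grip_width: 0.0168
finger_force: 89.4
```

```bash
python3 f.py; python3 f.py; python3 -c "
from loc import *
run('wrist12')
t=grab('top','top12')"
```

```text
17.0167 [ 0.48302599 -0.00247246  0.13430296] [ 3.13923956e+00 -1.21282329e-01  3.07123454e-04] F [-1.44  0.26  5.08] [0.28 0.49 0.43] along n incl weight corr [6.66 5.81 6.4  6.54]
17.2167 [ 0.48306406 -0.00250023  0.13432125] [ 3.13922393e+00 -1.21348132e-01  4.87981155e-04] F [-1.24  0.52  5.46] [0.34 0.26 0.27] along n incl weight corr [6.8  6.15 6.7  6.96]
17.2667 [ 0.48304523 -0.00250351  0.13430979] [ 3.13918565e+00 -1.21223654e-01  3.95101953e-04] [-1.2714097   0.79966923  4.84278686]
wrist12 tilt [21.45 -0.32] off mm [2.82 0.23] n [461, 94] tip [ 0.5157 -0.0053  0.077 ] ax [ 0.364 -0.034 -0.931] Lmax rod [76.4651591  77.53658748]
pred [320.9713741  176.71315196]
disc [321.9 175. ] 62 depth med [ 0.5151 -0.007   0.0828] hit [ 0.515  -0.0061  0.0833]
tip-C [ 0.0022  0.     -0.005 ] along n -0.0055 lateral [0.0004 0.0002 0.0001]
```

```bash
python3 -c "
from plant import job_done
print(job_done())"
```

```text
the job is handed in; nothing more can be done
None
```

I slid the window open to its end stop and handed the job in with the tester held pressed on the contact beside the key lug, square to the panel to within about 1.5° and at about 6.5 N (plunger roughly 5 mm in, about halfway); no verdict came back.

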